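# Close the counted bay of a cap tray with its sliding cover board

### The job

Close up the counted caps: with a fingertip, push the cover board along the tray's rails, over the bay with the rows of caps, until you feel it drop into its locating notches and it lies flat, flush with the metal side lips. Then push the steel turn catch at that end of the tray round by its thumb post, right to its stop, so that its bar points over the board and locks it. Push gently, never lift the board, and leave the things lying beside the tray where they are.

Things in the scene. Friction and masses are not known exactly. Their poses are not given: they have to be found in the camera images.
- tray: Open wooden cap tray screwed to the table, 332 x 158 mm. Origin under its middle, on the table; its x runs along the rails in the closing direction, y across, z up. The counted bay (tray x 10 to 150 mm) holds 4 rows of 4 white caps, the other bay (x -160 to 2 mm) odd caps, all below 20 mm. End walls and divider are 30 mm high, aluminium side lips (inner faces y +-76 mm) 52 mm.
- cover_home (a point): Point of the tray where the cover's origin lies once both cleats have dropped: tray x 80 mm, 40 mm up (2 mm play along x). The rails are the tops of the side walls between the lips, 40 mm above the table; each has two notches, 20 mm long in x and 7 mm deep, centred 66 mm either side of this point. Their end walls stop the board.
- cover: Loose plywood cover board, 165 mm in x (along the rails) by 148 mm, 12 mm thick, 0.25 to 0.42 kg; origin mid-underside, axes as the tray's. Two cross cleats below at x +-66 mm, 16 mm long in x, 6 mm high. Riding on the rails: origin 46 mm above the table; dropped: 40 mm, top flush with the lips at 52 mm. It starts 75 to 110 mm short of cover_home, towards tray -x.
- push_face (a point): Middle of the upright face at the cover's -x end (board edge and the finger batten standing on it), 110 mm wide and 22 mm high, from 10 mm below this point to 12 mm above, at cover x -82.5 mm. Push here towards tray +x; sliding takes about 1 to 4 N.
- catch (a joint): Angle of the steel turn catch: 0 = closed, at its stop, bar along tray -x over the board; 1.57 = open, bar along tray +y. Bar 14 mm wide, 8 mm thick, tip 51 mm from the pivot, underside 53.5 mm above the table: it passes 1.5 mm over the dropped board; a board still riding on the rails blocks it. It stays where left; about 1 N at the post turns it. Starts at 1.1 to 1.55.
- catch_pivot (a point): Top of the catch's vertical pivot at the bar, tray x 178 mm, y 0, 62 mm above the table, on a wooden block (tray x 162 to 196 mm, 44 mm wide, 36 mm high; a stop pin reaches 60 mm) at the tray's +x end.
- catch_post (a point): Middle of the upright thumb post on the catch's bar: steel pin, 10 mm diameter, 18 mm high, from 61.5 to 79.5 mm above the table, 36 mm from the pivot; from the pivot it stands at tray x -36 cos(catch), y +36 sin(catch) mm.
- tally_counter: Bystander: grey hand tally counter, 76 x 51 x 26 mm, beside the tray on its +y side; origin under its middle.
- pocket_book: Bystander: red notebook, 140 x 93 x 12 mm, lying beside the tray on its -y side; origin under its middle.
- eraser: Bystander: eraser, 20 x 44 x 12 mm, on the table beside the tray's -y side; origin under its middle.
- spare_cap: Bystander: single white cap, 31 mm across, 12 mm high, on the table beside the tray's +y side; origin under its middle.
Not all that is in view belongs to the job. Several things have the shape of the cover; the one meant has the colours described above.

How it is judged (in metres and radians):
On the way, in this order (a step that is already met when the one before it is completed fails the run):
1. the cover has dropped into its notches while the catch is still open (z of cover in the frame of tray below 0.0425 m and x of cover in the frame of tray between 0.076 and 0.084 m and value of joint catch above 0.8 rad), for 0.2 s.
2. the catch is turned over the board to its stop (value of joint catch below 0.2 rad), for 0.2 s.
At the end, for the whole second after the job is handed in: The cover rests in its notches (origin within 4 mm of tray x 80 mm and 37 to 42 mm above the tray's underside, level within 0.025 rad, square to the tray within 0.06 rad), at rest, and the catch is within 0.2 rad of its closed stop (z of cover in the frame of tray between 0.037 and 0.042 m and x of cover in the frame of tray between 0.076 and 0.084 m and angle between the z axis of cover and the z axis of tray, either way round below 0.025 rad and angle between the x axis of cover and the x axis of tray, either way round below 0.06 rad and value of joint catch below 0.2 rad and linear speed of cover below 0.01 m/s); the robot touches nothing.
It fails at once if the cover is lifted off its rails (z of cover in the frame of tray above 0.056 m).
It fails at once if the cover is tipped up (angle between cover's own z axis and vertical above 0.2 rad).
It fails at once if the cover is rammed or squeezed with over 40 N (contact force between the fingers and cover above 40 N).
It fails at once if a thing beside the tray is moved by more than 15 mm (distance of any of tally_counter, pocket_book, eraser, spare_cap from where it was at the start of the episode above 0.015 m).
It also fails if it takes over 48 s, if anything falls off the work surface, if the arm or the gripper's body presses on something with over 40 N, if the wrist force passes 120 N, or if a joint passes its speed limit or range.

### The arm

A 7-joint arm with a two-finger parallel gripper is mounted at the origin on the work surface; the furniture and walls round the work are solid. World frame = base frame: x ahead of the robot, y to its left, z up, the work surface at z = 0. Lengths are in m, angles in degrees, forces in N, time in s.
With the tool pointing down it reaches from about 0.4 to 0.85 m from the base axis. Payload 4.4 kg.
Tool frame: the origin (TCP) lies on the centre line of the jaws, within the pads' length; the fingertips stand 8 mm ahead of it and the grasp point (between the pads) lies 11 mm behind it (r.tcp_to_tips is the z of the fingertips in the tool frame, in m); z points along the fingers, y is the line along which they close (so a half turn about z gives the same grasp; the last joint's range is limited). The gripper opens to 94 mm and grips with 3 to 60 N. Pads are 16 mm wide; open, the fingers measure 119 mm over their backs; the gripper's body (75 mm by 177 mm) begins 78 mm behind the grasp point.
Start: joints at [70.886, 36.005, 2.206, 86.941, -1.547, 57.084, -1.146], TCP at [0.172, -0.627, 0.213] pointing down, gripper open.
Joint ranges: [-175.42, 175.42], [-21.48, 121.26], [-71.46, 75.88], [10.55, 141.38], [-63.04, 243.04], [13.31, 113.54], [-168.57, 168.57]. Speed limits (degrees/s): [147.25, 147.25, 180, 180, 180, 180, 180].

### API

Orientations are given as a 3x3 rotation matrix whose columns are the frame's x, y, z axes.
In Python, from rig import r gives the robot as it stands.
- The arm moves only by the tool arm_command, never from a script. Its argument "rows" is one flat list of numbers, 5 for each row, row after row: the finger opening in m, from 0 to 0.094, then the shift along the tool's x, y, z in m, then the turn about the tool's z in rad. In form: [gripper, x, y, z, turn, gripper, x, y, z, turn, ...]. A call has 1 to 8 rows; each row shifts and turns the commanded pose from where the row before left it, along the tool's axes as they then stand; what a row does not reach is not made up. A row lasts 1/12 s, in which the tool goes at most 41.7 mm and 7.16 degrees, less where a joint would pass 70% of its speed; a pose out of reach is approached as far as the arm can. A call is refused whole if a number of a shift passes 0.0417 or a number of a turn 0.125, either way. A call with a gripper value outside its range is refused whole. The fingers move at their own pace and stop on an object; the grip force is fixed at half the most. Time passes only in rows, so rows that do not move let the fingers close. It gives the time, the measured TCP pose, the force, the opening and the grip force at its end, in the units of the state.
- r.get_obs(): the state, without advancing time (a new reading comes with each control period).
- r.snapshot(name): name is "scene" or "side" or "wrist"; returns a dict with "frame" (480x640x3 uint8, blue, green, red), "mtx" (3x3 intrinsics, pixels), "k1" (the pictures are not rectified: a ray, as slopes to the right and down, at radius r is drawn at 1 + k1 r^2 times it, then the intrinsics apply), "R" (3x3) and "t" (3): a world point X has camera coordinates R X + t; the wrist camera has in their place "hand_eye" (4x4, takes a point from camera to tool coordinates, whose origin is the TCP and whose axes are the flange's). Camera axes: x right, y down, z forward; pixel columns grow to the right and rows downward; lengths in m; the calibration is good to about 2 mm. A picture is of the moment at which its call begins: read the wrist's pose just before it. There is no depth.
- r.job_done(): hands the job in; it is judged then, once.
The state is a dict: "time_s": time; "joint_pos": joint angles; "qd": joint speeds; "effort": joint torques, N m; "tool_pos": TCP position; "eef_rot": TCP orientation; "force": force on the tool from outside, world axes, zero at the start; "moment": the same for the moment, N m; "width": opening from 0.0 (shut) to 1.0 (fully open); "finger_force": force on a finger pad.
Only numpy, scipy, OpenCV 4.12 (cv2) and the standard library are available. Lean on these libraries where they do the work, as an engineer would, in place of code of your own. Each camera call takes 0.05 s, during which the arm holds its last target. There are 200 camera calls.

## Working session

There is one attempt and no reset: what is moved stays moved. The work goes in short steps, Python scripts to look and compute and a tool call to move; the robot and the scene stay as the last step left them, time stands still between calls to the robot, and variables do not carry over. Pictures are saved under pics/ and viewed, at most 10 in all, crops included, and the job is handed in when it is done.

Besides the shell and the picture viewer there is one more tool, called by a JSON object that holds its "op" and its "data". arm_command: Moves the arm, as the interface text tells. Its arguments: {"type":"object","properties":{"rows":{"type":"array","items":{"type":"number"}}},"required":["rows"]}

```bash
mkdir -p pics
python3 - <<'E'
from rig import r
import cv2,numpy as np
o=r.get_obs();print({k:np.round(v,3).tolist() for k,v in o.items()}, r.tcp_to_tips)
for n in("scene","side"):
    s=r.snapshot(n);cv2.imwrite(f"pics/{n}1.png",s["frame"]);print(n,s["mtx"].tolist(),s["k1"],np.round(s["R"],4).tolist(),s["t"])
print(r.snapshot("wrist")["hand_eye"])
E
```

```text
{'time_s': 0.0, 'joint_pos': [70.886, 36.057, 2.203, 86.993, -1.547, 57.083, -1.145], 'qd': [-0.025, -0.026, 0.108, 0.034, 0.02, 0.05, -0.044], 'effort': [0.0, -54.974, 1.143, -18.664, -0.052, 0.024, 0.0], 'tool_pos': [0.172, -0.626, 0.213], 'eef_rot': [[0.964, 0.265, -0.001], [0.265, -0.964, 0.002], [-0.0, -0.002, -1.0]], 'force': [-0.72, -0.511, 0.173], 'moment': [-0.02, 0.048, 0.024], 'finger_force': 0.0, 'width': 0.999} 0.008
scene [[511.7441191506361, 0.0, 327.3050645123597], [0.0, 511.7441191506361, 230.7598065562961], [0.0, 0.0, 1.0]] -0.11432316532126284 [[-0.5795, -0.8148, -0.0177], [-0.407, 0.3081, -0.8599], [0.7061, -0.4911, -0.5101]] [0.31694526 0.29255725 0.86917218]
side [[459.24086134679965, 0.0, 319.5123531499704], [0.0, 459.24086134679965, 241.0628331810194], [0.0, 0.0, 1.0]] 0.035423458699276884 [[-0.9695, -0.244, 0.0235], [-0.1314, 0.4362, -0.8902], [0.207, -0.8661, -0.4549]] [0.49815721 0.12523423 0.85515137]
[[-6.99942746e-04 -9.69871013e-01 -2.43617995e-01  7.04988988e-02]
 [ 9.99999519e-01 -8.46414552e-04  4.96558269e-04  4.53523026e-04]
 [-6.87799288e-04 -2.43617530e-01  9.69871139e-01 -1.70618737e-01]
 [ 0.00000000e+00  0.00000000e+00  0.00000000e+00  1.00000000e+00]]
```

View pics/scene1.png

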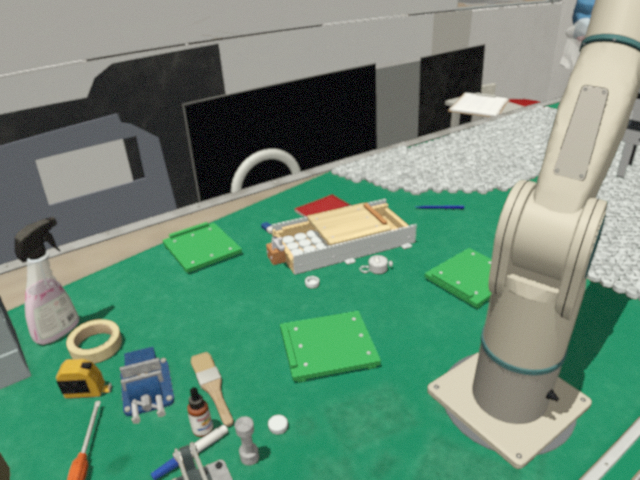

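View pics/side1.png

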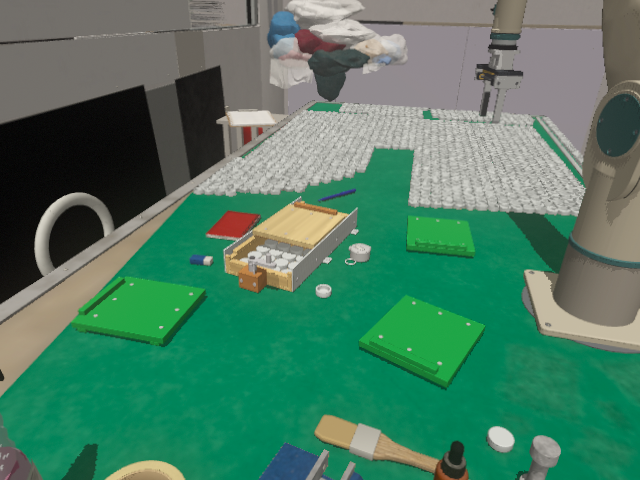

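The scene camera shows the tray at about (270–415, 203–270), with the catch block near (277, 252). In the side view the block is near (252, 280) and the batten near (315, 208). I'll enlarge both areas.

Run:
```python
import cv2,numpy as np
a=cv2.imread("pics/scene1.png")[195:280,258:428];b=cv2.imread("pics/side1.png")[190:300,210:370]
a=cv2.resize(a,None,fx=4,fy=4,interpolation=cv2.INTER_CUBIC)[:, :640];b=cv2.resize(b,None,fx=5,fy=5,interpolation=cv2.INTER_CUBIC)
cv2.imwrite("pics/a1.png",cv2.resize(cv2.imread("pics/scene1.png")[195:280,258:428],None,fx=4.7,fy=4.7,interpolation=cv2.INTER_CUBIC));cv2.imwrite("pics/b1.png",b)
```

```text
(no output)
```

View pics/b1.png

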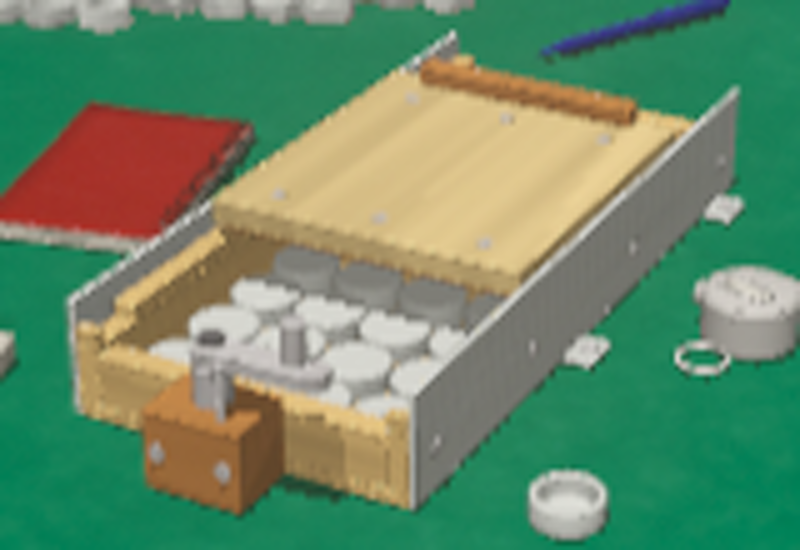

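View pics/a1.png

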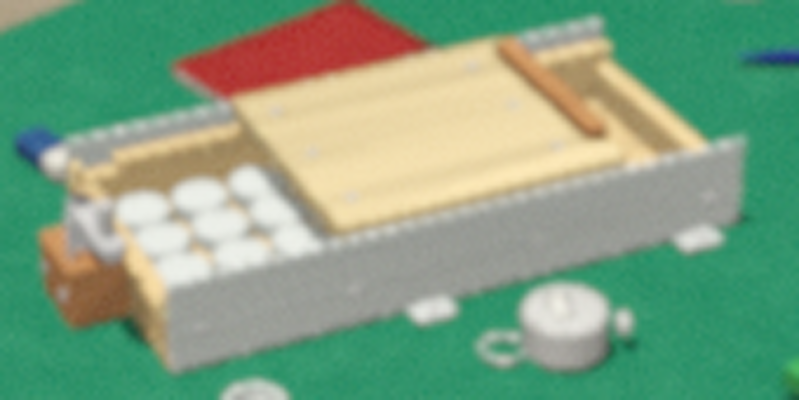

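The enlarged side view shows the lip tops ending at crop (415,400), (738,88), (72,300) and (455,35). The board's front top corners are at (215,207) and (520,277), the pivot top at (212,340) and the post top at (293,322). The scene crop has matching lip ends at (170,290), (745,138), (65,140) and (600,20). Next I cast rays.

```bash
cat > h.py <<'E'
from rig import r
import cv2,numpy as np
def ray(s,px):
    d=np.array([s["k1"],0,0,0,0.])
    u=cv2.undistortPoints(np.array([[px]],float),s["mtx"],d)[0,0]
    v=np.array([u[0],u[1],1.])
    if "R" in s: return -s["R"].T@s["t"], s["R"].T@v
    H=s["hand_eye"];o=s["obs"];E=np.array(o["eef_rot"])
    return np.array(o["tool_pos"])+E@H[:3,3], E@H[:3,:3]@v
def cast(s,px,z):
    c,d=ray(s,px);return c+d*(z-c[2])/d[2]
def wrist():
    o=r.get_obs();s=r.snapshot("wrist");s["obs"]=o;return s
E
python3 - <<'E'
from h import *
S=r.snapshot("side");C=r.snapshot("scene")
f=lambda p:(210+p[0]/5,190+p[1]/5); g=lambda p:(258+p[0]/4.7,195+p[1]/4.7)
P=[cast(S,f(p),.052) for p in[(415,400),(738,88),(72,300),(455,35)]]
Q=[cast(C,g(p),.052) for p in[(170,290),(745,138),(65,140),(600,20)]]
for T in(P,Q):
    T=np.array(T)[:,:2];print(np.round(T,4).tolist(),"len",[round(float(np.linalg.norm(T[a]-T[b])),4) for a,b in((0,1),(2,3),(0,2),(1,3))])
    o=T.mean(0);x=(T[0]-T[1]+T[2]-T[3]);x/=np.linalg.norm(x);y=np.array([-x[1],x[0]]);print("origin",o,"yaw",np.degrees(np.arctan2(x[1],x[0])))
    for nm,s,m,p,z in[("frontL",S,f,(215,207),.058),("frontR",S,f,(520,277),.058),("pivot",S,f,(212,340),.062),("post",S,f,(293,322),.0795),("b1",S,f,(425,62),.07),("b2",S,f,(633,100),.07),("fL",C,g,(235,97),.058),("fR",C,g,(337,232),.058),("bt1",C,g,(507,40),.07),("bt2",C,g,(598,125),.07)]:
        w=cast(s,m(p),z)[:2]-o;print(nm,np.round([w@x*1000,w@y*1000]))
E
```

```text
[[0.5395, 0.1046], [0.4757, -0.2257], [0.6931, 0.0685], [0.6274, -0.2513]] len [0.3364, 0.3265, 0.1578, 0.1538]
origin [ 0.58392018 -0.07595692] yaw 78.72125626790036
frontL [ 75. -68.]
frontR [72. 75.]
pivot [180.  -2.]
post [180.  34.]
b1 [-85. -53.]
b2 [-91.  54.]
fL [ 64. -76.]
fR [71. 75.]
bt1 [-92. -50.]
bt2 [-90.  56.]
[[0.5375, 0.0989], [0.4762, -0.228], [0.6964, 0.0661], [0.6284, -0.2571]] len [0.3326, 0.3303, 0.1622, 0.155]
origin [ 0.58462971 -0.08004   ] yaw 78.75072133881885
frontL [ 79. -67.]
frontR [76. 76.]
pivot [184.  -1.]
post [184.  36.]
b1 [-81. -51.]
b2 [-87.  55.]
fL [ 68. -75.]
fR [75. 77.]
bt1 [-88. -49.]
bt2 [-86.  58.]
```

Both views agree: the tray origin is at about (0.584, −0.078) with yaw 78.75°. The cover is at tray x ≈ −10 and the catch at about 1.5 rad. All sizes match the ones given, within a few mm. Now I move above the bay behind the push face.

{"op": "arm_command", "data": {"rows": [0, 0.035, -0.022, 0, 0, 0, 0.035, -0.022, 0, 0, 0, 0.035, -0.022, 0, 0, 0, 0.035, -0.022, 0, 0, 0, 0.035, -0.022, 0, 0, 0, 0.035, -0.022, 0, 0, 0, 0.035, -0.022, 0, 0, 0, 0.035, -0.022, 0, 0]}}

```text
time_s: 0.92
tool_pos: [0.3965, -0.3814, 0.2136]
eef_rot: [[0.964, 0.264, 0.0], [0.264, -0.964, -0.0], [0.0, 0.0, -1.0]]
force: [0.8, -0.3, -0.0]
width: 0.467
finger_force: 0.0
```

{"op": "arm_command", "data": {"rows": [0, 0.035, -0.022, 0, 0, 0, 0.035, -0.022, 0, 0, 0, 0.035, -0.022, 0, 0, 0, 0.035, -0.022, 0, 0, 0, 0, 0, 0, 0.116, 0, 0, 0, 0, 0.116, 0, 0, 0, 0, 0.116, 0, 0, 0, 0, 0.116]}}

```text
time_s: 1.58
tool_pos: [0.5074, -0.2607, 0.2134]
eef_rot: [[0.98, -0.2, -0.0], [-0.2, -0.98, 0.0], [-0.0, -0.0, -1.0]]
force: [0.2, -0.8, 0.5]
width: 0.006
finger_force: 0.0
```

{"op": "arm_command", "data": {"rows": [0, 0.02, -0.032, 0, 0, 0, 0.02, -0.032, 0, 0, 0, 0, 0, 0, 0]}}

```text
time_s: 1.83
tool_pos: [0.5647, -0.1978, 0.2132]
eef_rot: [[0.983, -0.185, 0.004], [-0.185, -0.983, 0.005], [0.003, -0.006, -1.0]]
force: [0.6, 1.1, -0.0]
width: 0.006
finger_force: 0.0
```

Run:
```python
from h import *
s=wrist();cv2.imwrite("pics/w1.png",s["frame"]);print(s["mtx"],s["k1"],s["obs"]["tool_pos"])
np.save("w1.npy",s,allow_pickle=True)
```

```text
[[384.1195398    0.         314.14162912]
 [  0.         384.1195398  238.02240485]
 [  0.           0.           1.        ]] -0.005878117921395102 [ 0.5646771  -0.19782369  0.21324297]
```

View pics/w1.png

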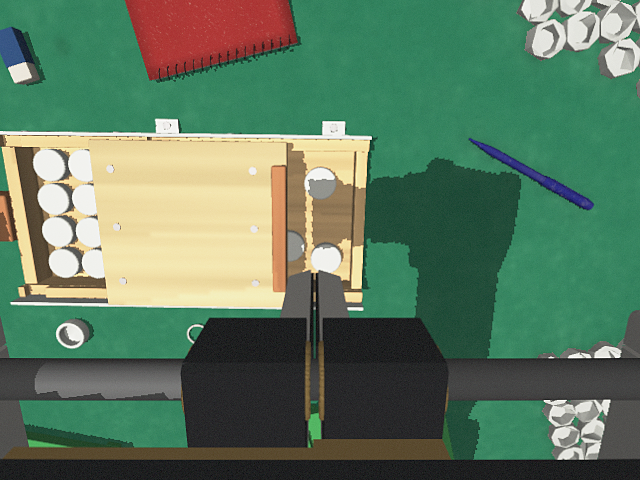

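The wrist view shows the batten's outer edge at column ≈287 (rows 165–292). The upper lip's outer edge runs (5,131)–(371,137) and the lower lip's (12,302)–(363,309).

Run:
```python
from h import *
s=np.load("w1.npy",allow_pickle=True).item()
T=np.array([cast(s,p,.052)[:2] for p in[(12,303),(363,309),(4,132),(371,138)]])
print(np.round(T,4).tolist(),np.linalg.norm(T[0]-T[1]),np.linalg.norm(T[2]-T[3]),np.linalg.norm(T[1]-T[3]))
d=T[2]-T[3];print("yaw",np.degrees(np.arctan2(d[1],d[0])), "mean",T.mean(0), "farlip mid",T[2:].mean(0))
o=np.array([.584,-.078]);a=np.radians(78.75);x=np.array([np.cos(a),np.sin(a)]);y=np.array([-x[1],x[0]])
for n,p,z in[("b top",(286,167),.068),("b bot",(286,290),.068),("face",(288,150),.058),("front",(92,140),.058),("frontb",(107,303),.058),("farlipL",(4,132),.052),("farlipR",(371,138),.052),("nearL",(12,303),.052),("nearR",(363,309),.052)]:
    w=cast(s,p,z)[:2]-o;print(n,np.round([w@x*1000,w@y*1000],1))
w=s["obs"]["tool_pos"][:2]-o;print("tcp",w@x,w@y)
```

```text
[[0.5435, 0.0949], [0.4775, -0.2273], [0.6913, 0.044], [0.6289, -0.258]] 0.3288982048051508 0.30832986806951723 0.15441486699130957
yaw 78.32442443467032 mean [ 0.58529655 -0.0865985 ] farlip mid [ 0.66006222 -0.10697928]
b top [-97.7 -55.5]
b bot [-96.8  50.9]
face [-98.7 -68.8]
front [ 63.5 -75.4]
frontb [68.4 69.6]
farlipL [140.6 -81.4]
farlipR [-167.7  -79.1]
nearL [161.7  73.4]
nearR [-167.2   75.3]
tcp -0.12129102566810707 -0.004424825473150727
```

{"op": "arm_command", "data": {"rows": [0, 0, 0.006, 0.02, 0, 0, 0, 0, 0.035, 0, 0, 0, 0, 0.035, 0, 0, 0, 0, 0.03, 0, 0, 0, 0, 0.02, 0, 0, 0, 0, 0.01, 0, 0, 0, 0, 0.006, 0, 0, 0, 0, 0, 0]}}

```text
time_s: 2.55
tool_pos: [0.5572, -0.2125, 0.0569]
eef_rot: [[0.981, -0.196, -0.001], [-0.196, -0.981, 0.0], [-0.001, 0.0, -1.0]]
force: [-0.0, 0.8, 1.0]
width: 0.005
finger_force: 0.0
```

{"op": "arm_command", "data": {"rows": [0, 0, -0.005, 0, 0, 0, 0, -0.005, 0, 0, 0, 0, -0.004, 0, 0, 0, 0, -0.004, 0, 0, 0, 0, -0.003, 0, 0, 0, 0, -0.003, 0, 0, 0, 0, -0.003, 0, 0, 0, 0, -0.003, 0, 0]}}

```text
time_s: 3.22
tool_pos: [0.5637, -0.1832, 0.0577]
eef_rot: [[0.981, -0.195, 0.0], [-0.195, -0.981, -0.001], [0.001, 0.001, -1.0]]
force: [-0.4, -2.9, 0.4]
width: 0.007
finger_force: 1.3
```

{"op": "arm_command", "data": {"rows": [0, 0, -0.004, 0, 0, 0, 0, -0.004, 0, 0, 0, 0, -0.004, 0, 0, 0, 0, -0.004, 0, 0, 0, 0, -0.004, 0, 0, 0, 0, -0.004, 0, 0, 0, 0, -0.004, 0, 0, 0, 0, -0.004, 0, 0]}}

```text
time_s: 3.88
tool_pos: [0.57, -0.1512, 0.0576]
eef_rot: [[0.981, -0.195, 0.0], [-0.195, -0.981, -0.001], [0.0, 0.0, -1.0]]
force: [0.0, -4.4, 4.0]
width: 0.005
finger_force: 2.3
```

{"op": "arm_command", "data": {"rows": [0, 0, -0.005, 0, 0, 0, 0, -0.005, 0, 0, 0, 0, -0.005, 0, 0, 0, 0, -0.005, 0, 0, 0, 0, -0.005, 0, 0, 0, 0, -0.005, 0, 0, 0, 0, -0.005, 0, 0, 0, 0, -0.005, 0, 0]}}

```text
time_s: 4.55
tool_pos: [0.5778, -0.1118, 0.0577]
eef_rot: [[0.981, -0.195, 0.0], [-0.195, -0.981, -0.0], [0.0, 0.0, -1.0]]
force: [-2.1, -5.1, 4.0]
width: 0.007
finger_force: 2.7
```

{"op": "arm_command", "data": {"rows": [0, 0, -0.002, 0, 0, 0, 0, -0.002, 0, 0, 0, 0, -0.002, 0, 0, 0, 0, -0.002, 0, 0]}}

```text
time_s: 4.88
tool_pos: [0.5792, -0.1045, 0.0576]
eef_rot: [[0.981, -0.195, 0.0], [-0.195, -0.981, -0.001], [0.0, 0.001, -1.0]]
force: [-1.1, -5.6, 5.1]
width: 0.005
finger_force: 2.7
```

{"op": "arm_command", "data": {"rows": [0, 0, -0.0015, 0, 0, 0, 0, -0.0015, 0, 0, 0, 0, -0.0015, 0, 0, 0, 0, -0.0015, 0, 0]}}

```text
time_s: 5.22
tool_pos: [0.5804, -0.0986, 0.0576]
eef_rot: [[0.981, -0.195, 0.0], [-0.195, -0.981, -0.001], [0.0, 0.001, -1.0]]
force: [-1.0, -4.8, 4.4]
width: 0.0
finger_force: 2.7
```

{"op": "arm_command", "data": {"rows": [0, 0, -0.0012, 0, 0, 0, 0, -0.0012, 0, 0]}}

```text
time_s: 5.38
tool_pos: [0.5808, -0.0962, 0.0576]
eef_rot: [[0.981, -0.195, 0.0], [-0.195, -0.981, -0.001], [0.0, 0.0, -1.0]]
force: [-1.2, -5.8, 3.7]
width: 0.002
finger_force: 2.7
```

{"op": "arm_command", "data": {"rows": [0, 0, -0.0012, 0, 0, 0, 0, -0.0012, 0, 0]}}

```text
time_s: 5.55
tool_pos: [0.5813, -0.0938, 0.0576]
eef_rot: [[0.981, -0.195, 0.0], [-0.195, -0.981, -0.0], [0.0, 0.0, -1.0]]
force: [-0.2, -5.3, 3.8]
width: 0.005
finger_force: 2.5
```

{"op": "arm_command", "data": {"rows": [0, 0, -0.001, 0, 0, 0, 0, -0.001, 0, 0]}}

```text
time_s: 5.72
tool_pos: [0.5814, -0.0904, 0.0572]
eef_rot: [[0.981, -0.195, -0.001], [-0.195, -0.981, 0.001], [-0.001, -0.001, -1.0]]
force: [-0.6, -2.6, 2.9]
width: 0.006
finger_force: 1.8
```

{"op": "arm_command", "data": {"rows": [0, 0, 0, 0, 0, 0, 0, 0, 0, 0]}}

```text
time_s: 5.88
tool_pos: [0.5814, -0.0902, 0.0571]
eef_rot: [[0.981, -0.194, -0.001], [-0.194, -0.981, 0.001], [-0.001, -0.001, -1.0]]
force: [-1.0, -0.9, -0.0]
width: 0.006
finger_force: 0.5
```

Run:
```python
from h import *
s=r.snapshot("side")["frame"][190:300,210:370];w=wrist()["frame"]
a=cv2.resize(s,None,fx=3.6,fy=3.6,interpolation=cv2.INTER_CUBIC)
b=cv2.resize(w[100:340],(576,216),interpolation=cv2.INTER_AREA)
b=cv2.resize(w[100:240,:],(576,126+0),interpolation=cv2.INTER_AREA)
cv2.imwrite("pics/c1.png",np.vstack([a,b]))
print(np.round(r.get_obs()["force"],2))
```

```text
[ 0.3  -0.42 -0.15]
```

View pics/c1.png

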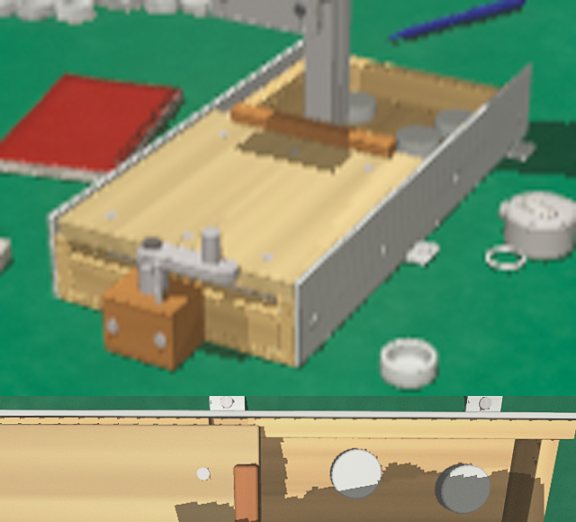

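The board now lies flush with the lips at its front end, and the pushing force has gone to zero. I'll nudge it gently to feel the stop.

{"op": "arm_command", "data": {"rows": [0, 0, -0.001, 0, 0, 0, 0, -0.001, 0, 0, 0, 0, 0, 0, 0]}}

```text
time_s: 6.23
tool_pos: [0.5817, -0.0892, 0.0572]
eef_rot: [[0.981, -0.195, -0.001], [-0.195, -0.981, 0.0], [-0.001, -0.0, -1.0]]
force: [-0.0, -0.5, -0.7]
width: 0.004
finger_force: 0.5
```

{"op": "arm_command", "data": {"rows": [0, 0, -0.001, 0, 0, 0, 0, -0.001, 0, 0, 0, 0, 0, 0, 0]}}

```text
time_s: 6.48
tool_pos: [0.5821, -0.0879, 0.0573]
eef_rot: [[0.981, -0.195, -0.001], [-0.195, -0.981, -0.0], [-0.001, 0.0, -1.0]]
force: [-1.0, -1.6, -2.4]
width: 0.006
finger_force: 1.1
```

{"op": "arm_command", "data": {"rows": [0, 0, -0.001, 0, 0, 0, 0, -0.001, 0, 0, 0, 0, 0, 0, 0]}}

```text
time_s: 6.73
tool_pos: [0.582, -0.0877, 0.0574]
eef_rot: [[0.981, -0.196, -0.001], [-0.196, -0.981, -0.002], [-0.001, 0.002, -1.0]]
force: [-1.6, -5.9, -2.8]
width: 0.007
finger_force: 2.9
```

{"op": "arm_command", "data": {"rows": [0, 0, -0.001, 0, 0, 0, 0, -0.001, 0, 0, 0, 0, 0, 0, 0]}}

```text
time_s: 6.98
tool_pos: [0.582, -0.0876, 0.0574]
eef_rot: [[0.98, -0.197, -0.002], [-0.197, -0.98, -0.004], [-0.001, 0.004, -1.0]]
force: [-2.4, -10.1, -1.6]
width: 0.005
finger_force: 4.4
```

It is at its stop: the force rises to 10 N with no motion. I back off, rise, and move towards the catch with a 45° turn.

{"op": "arm_command", "data": {"rows": [0, 0, 0.004, 0, 0, 0, 0, 0.008, 0, 0, 0, 0, 0.015, 0, 0, 0, 0, 0.005, -0.02, 0, 0, 0, 0, -0.035, 0, 0, 0, 0, -0.035, 0, 0, 0, 0, -0.03, 0, 0, 0, 0, 0, 0]}}

```text
time_s: 7.65
tool_pos: [0.5815, -0.1154, 0.1839]
eef_rot: [[0.981, -0.194, 0.012], [-0.194, -0.981, -0.001], [0.012, -0.002, -1.0]]
force: [1.1, 0.2, 0.2]
width: 0.003
finger_force: 0.0
```

Run:
```python
from h import *
s=wrist();cv2.imwrite("pics/w2.png",s["frame"]);np.save("w2.npy",s,allow_pickle=True)
C=r.snapshot("side");print(s["obs"]["tool_pos"],s["obs"]["force"])
cv2.imwrite("pics/d1.png",cv2.resize(C["frame"][220:300,215:335],None,fx=6.6,fy=6.6,interpolation=cv2.INTER_CUBIC))
```

```text
[ 0.58146774 -0.1153539   0.18385563] [1.091805   0.20094813 0.15630911]
```

View pics/w2.png

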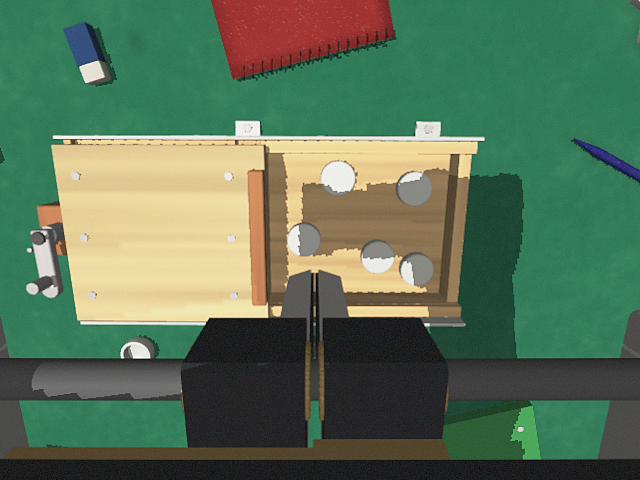

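View pics/d1.png

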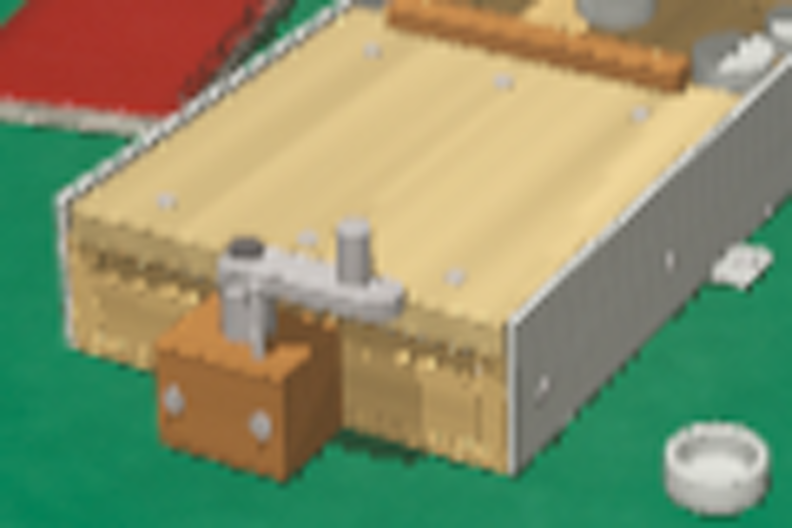

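The board lies flush and touches the end of the tray. In the wrist view the pivot top is at (39,238) and the post top at (33,288). In the side crop the pivot is at (245,246) and the post top at (353,228).

Run:
```python
from h import *
s=np.load("w2.npy",allow_pickle=True).item();S=r.snapshot("side")
f=lambda p:(215+p[0]/6.6,220+p[1]/6.6)
o=np.array([.584,-.078]);a=np.radians(78.75);x=np.array([np.cos(a),np.sin(a)]);y=np.array([-x[1],x[0]])
for n,pw,ps,z in[("pivot",(39,238),(245,246),.062),("post",(33,288),(353,228),.0795)]:
    A=cast(s,pw,z);B=cast(S,f(ps),z)
    for v in(A,B):w=v[:2]-o;print(n,np.round(v,4),np.round([w@x*1e3,w@y*1e3],1))
    c1,d1=ray(s,pw);c2,d2=ray(S,f(ps));t=np.linalg.lstsq(np.c_[d1,-d2],c2-c1,rcond=None)[0];print(" tri",np.round(c1+d1*t[0],4),np.round(c2+d2*t[1],4))
```

```text
pivot [0.6225 0.0973 0.062 ] [179.4  -3.5]
pivot [0.6226 0.0974 0.062 ] [179.5  -3.7]
 tri [0.6225 0.0973 0.062 ] [0.6226 0.0974 0.062 ]
post [0.5876 0.1024 0.0795] [177.7  31.6]
post [0.5854 0.1084 0.0795] [183.1  35. ]
 tri [0.5871 0.1044 0.0772] [0.587  0.1043 0.0771]
```

{"op": "arm_command", "data": {"rows": [0, -0.008, -0.0337, 0, 0, 0, -0.008, -0.0337, 0, 0, 0, -0.008, -0.0337, 0, 0, 0, -0.008, -0.0337, 0, 0, 0, -0.008, -0.0337, 0, 0, 0, -0.008, -0.0337, 0, 0, 0, -0.008, -0.0337, 0, 0, 0, 0, 0, 0, -0.112]}}

```text
time_s: 8.47
tool_pos: [0.5655, 0.1381, 0.1753]
eef_rot: [[0.997, -0.071, -0.004], [-0.071, -0.997, 0.005], [-0.005, -0.005, -1.0]]
force: [-0.1, 1.1, -0.2]
width: 0.006
finger_force: 0.0
```

{"op": "arm_command", "data": {"rows": [0, 0, 0, 0, -0.112, 0, 0, 0, 0, -0.112, 0, 0, 0, 0, -0.112, 0, 0, 0, 0, -0.112, 0, 0, 0, 0, -0.112, 0, 0, 0, 0, -0.112, 0, 0, 0, 0, 0, 0, 0, 0, 0, 0]}}

```text
time_s: 9.13
tool_pos: [0.5671, 0.1271, 0.1761]
eef_rot: [[0.834, 0.552, -0.003], [0.552, -0.834, 0.0], [-0.002, -0.002, -1.0]]
force: [0.4, -0.2, 0.1]
width: 0.001
finger_force: 0.0
```

{"op": "arm_command", "data": {"rows": [0, 0.004, 0, 0.02, 0, 0, 0, 0, 0.03, 0, 0, 0, 0, 0.025, 0, 0, 0, 0, 0.016, 0, 0, 0, 0, 0.01, 0, 0, 0, 0, 0, 0, 0, 0, 0, 0, 0]}}

```text
time_s: 9.72
tool_pos: [0.5713, 0.1295, 0.0762]
eef_rot: [[0.833, 0.554, -0.001], [0.554, -0.833, -0.0], [-0.001, -0.0, -1.0]]
force: [0.1, 0.1, -0.5]
width: 0.006
finger_force: 0.0
```

Run:
```python
from h import *
o=r.get_obs();p=np.array([.6225,.0973]);x=np.array([.195,.981]);y=np.array([-.981,.195]);w=o["tool_pos"][:2]-p
print(o["tool_pos"],w@x*1e3,w@y*1e3,np.round(o["force"],1))
S=r.snapshot("side");w=wrist()["frame"]
a=cv2.resize(S["frame"][215:305,195:335],None,fx=4.5,fy=4.5,interpolation=cv2.INTER_CUBIC)
cv2.imwrite("pics/e1.png",a)
```

```text
[0.57127929 0.12946498 0.07622563] 21.565807934169733 56.51969160719952 [ 0.1  0.1 -0.5]
```

View pics/e1.png

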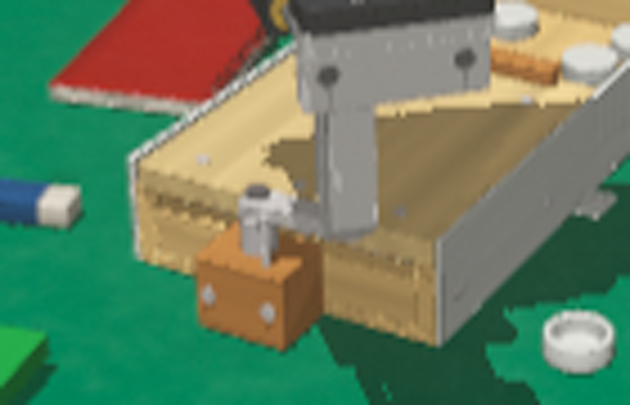

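{"op": "arm_command", "data": {"rows": [0, 0, 0.004, 0.001, 0, 0, 0, 0.003, 0, 0, 0, 0, 0.003, 0, 0, 0, 0, 0.002, 0, 0, 0, -0.002, 0.003, 0, 0, 0, -0.002, 0.003, 0, 0, 0, -0.0017, 0.003, 0, 0, 0, 0, 0, 0, 0]}}

```text
time_s: 10.48
tool_pos: [0.5778, 0.1074, 0.0754]
eef_rot: [[0.833, 0.554, -0.001], [0.554, -0.833, -0.001], [-0.001, 0.0, -1.0]]
force: [-1.3, -0.9, 0.3]
width: 0.001
finger_force: 0.6
```

{"op": "arm_command", "data": {"rows": [0, -0.001, 0.0035, 0, 0, 0, -0.001, 0.0035, 0, 0, 0, -0.001, 0.0035, 0, 0, 0, 0, 0.0035, 0, 0, 0, 0, 0.0035, 0, 0, 0, 0.0004, 0.0036, 0, 0, 0, 0, 0, 0, 0]}}

```text
time_s: 11.07
tool_pos: [0.5891, 0.0886, 0.0756]
eef_rot: [[0.833, 0.553, 0.002], [0.553, -0.833, -0.0], [0.001, 0.001, -1.0]]
force: [0.4, -0.5, -0.3]
width: 0.005
finger_force: 0.0
```

Run:
```python
from h import *
o=r.get_obs();p=np.array([.6225,.0973]);x=np.array([.195,.981]);y=np.array([-.981,.195]);w=o["tool_pos"][:2]-p
print(o["time_s"],w@x*1e3,w@y*1e3,np.round(o["force"],1))
S=r.snapshot("side")
cv2.imwrite("pics/f1.png",cv2.resize(S["frame"][215:305,195:335],None,fx=4.5,fy=4.5,interpolation=cv2.INTER_CUBIC))
```

```text
11.0667 -15.00903068877866 31.063962138239045 [ 0.4 -0.5 -0.3]
```

View pics/f1.png

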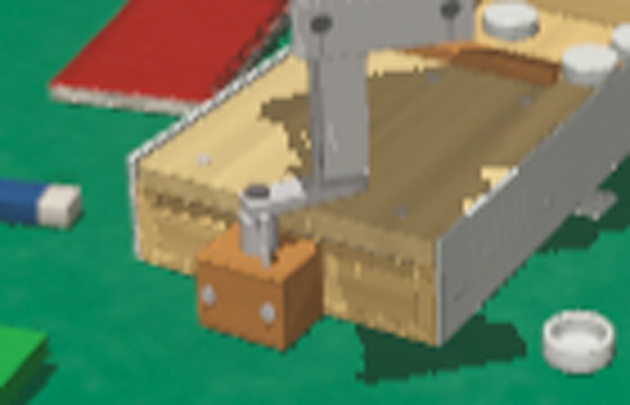

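The bar has turned along with the finger and now slants over the board. I carry on round the arc.

{"op": "arm_command", "data": {"rows": [0, 0.001, 0.0034, 0, 0, 0, 0.0012, 0.0034, 0, 0, 0, 0.0014, 0.0034, 0, 0, 0, 0.002, 0.003, 0, 0, 0, 0.002, 0.003, 0, 0, 0, 0.002, 0.003, 0, 0, 0, 0, 0, 0, 0]}}

```text
time_s: 11.7
tool_pos: [0.6072, 0.0789, 0.0754]
eef_rot: [[0.832, 0.554, 0.001], [0.554, -0.832, 0.0], [0.001, 0.0, -1.0]]
force: [-0.4, -0.8, -0.2]
width: 0.006
finger_force: 0.1
```

Run:
```python
from h import *
o=r.get_obs();p=np.array([.6225,.0973]);x=np.array([.195,.981]);y=np.array([-.981,.195]);w=o["tool_pos"][:2]-p
F=np.array(o["force"]);print(o["time_s"],w@x*1e3,w@y*1e3,"F tray",F[:2]@x,F[:2]@y,F[2])
```

```text
11.7 -21.060632646928877 11.365976925925446 F tray -0.876995765511438 0.2530495359025089 -0.1709830494600028
```

{"op": "arm_command", "data": {"rows": [0, 0.0007, 0.001, 0, 0, 0, 0.0007, 0.001, 0, 0, 0, 0, 0.001, 0, 0, 0, 0, 0, 0, 0]}}

```text
time_s: 12.03
tool_pos: [0.6077, 0.0786, 0.0753]
eef_rot: [[0.832, 0.555, -0.003], [0.555, -0.832, 0.001], [-0.002, -0.003, -1.0]]
force: [-3.7, 2.3, 1.5]
width: 0.007
finger_force: 2.3
```

{"op": "arm_command", "data": {"rows": [0, 0.0007, 0.001, 0, 0, 0, 0.0007, 0.001, 0, 0, 0, 0, 0, 0, 0]}}

```text
time_s: 12.28
tool_pos: [0.608, 0.0785, 0.0751]
eef_rot: [[0.831, 0.555, -0.007], [0.556, -0.832, 0.002], [-0.005, -0.005, -1.0]]
force: [-8.8, 4.1, 5.3]
width: 0.006
finger_force: 3.9
```

The catch is firmly at its stop. I back away and rise clear.

{"op": "arm_command", "data": {"rows": [0, -0.002, -0.004, 0, 0, 0, 0, -0.008, 0, 0, 0, 0, -0.012, 0, 0, 0, 0, 0, -0.02, 0, 0, 0, 0, -0.035, 0, 0, 0, 0, -0.04, 0, 0, 0, 0, -0.04, 0, 0, 0, 0, 0, 0]}}

```text
time_s: 12.95
tool_pos: [0.6019, 0.0972, 0.2188]
eef_rot: [[0.832, 0.555, 0.016], [0.555, -0.832, 0.003], [0.015, 0.006, -1.0]]
force: [1.1, 0.3, 0.1]
width: 0.005
finger_force: 0.0
```

{"op": "arm_command", "data": {"rows": [0, 0, -0.04, 0, 0, 0, 0, -0.04, 0, 0, 0, 0, -0.04, 0, 0, 0, 0, 0, 0, 0, 0, 0, 0, 0, 0]}}

```text
time_s: 13.37
tool_pos: [0.5286, 0.1988, 0.2107]
eef_rot: [[0.829, 0.56, 0.001], [0.56, -0.829, 0.001], [0.001, -0.001, -1.0]]
force: [0.3, -0.6, 0.7]
width: 0.008
finger_force: 0.0
```

Run:
```python
from h import *
# triangulate: grey post top should stand 36 mm from the pivot along tray -x; project its expected place in side view
S=r.snapshot("side");p=np.array([.6225,.0973]);x=np.array([.195,.981]);y=np.array([-.981,.195])
g=cv2.cvtColor(S["frame"],cv2.COLOR_BGR2HSV)
for th in(0,.15,.3,.6):
    q=p-36e-3*np.cos(th)*x+36e-3*np.sin(th)*y
    u=cv2.projectPoints(np.array([[*q,.070]]),cv2.Rodrigues(S["R"])[0],S["t"],S["mtx"],np.array([S["k1"],0,0,0]))[0].ravel()
    i,j=np.round(u).astype(int);print(th,u,g[j,i-3:i+4,1].tolist())
print(r.get_obs()["tool_pos"],r.get_obs()["force"])
```

```text
0 [262.12800345 245.73102972] [77, 16, 14, 13, 18, 60, 86]
0.15 [264.38830626 246.41751201] [14, 13, 18, 60, 86, 95, 95]
0.3 [266.39146223 247.26402357] [18, 41, 45, 52, 77, 95, 94]
0.6 [269.45586008 249.37035267] [10, 15, 95, 96, 96, 96, 93]
[0.52991865 0.19640461 0.21067307] [ 0.75257434 -0.1835337   0.00250853]
```

The grey post is centred at column ≈261.5, where it should be for θ ≈ 0 (262.1), so the catch is closed. I hand the job in.

```bash
python3 -c "
from rig import r
print(r.job_done())"
```

```text
the job is handed in; nothing more can be done
None
```

I pushed the cover board along the rails until it dropped into its notches, turned the catch to its closed stop, backed the arm clear, and handed the job in at about 13.4 s; the hand-in returned no verdict.

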